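# Snap the cover onto a sensor housing in the hand press

### The arm

A 6-joint arm with a two-finger parallel gripper is mounted at the origin on a cart in front of the work surface, level with it; the furniture and walls round the work are solid. World frame = base frame: x ahead of the robot, y to its left, z up, the work surface at z = 0. Lengths are in m, angles in rad, forces in N, time in s.
With the tool pointing down it reaches from about 0.375 to 0.825 m from the base axis. Payload 5.5 kg.
Tool frame: the origin (TCP) lies midway between the tips of the shut fingers; the grasp point (between the pads) lies 19 mm behind it; x points along the fingers, y is the direction in which the jaws open and shut, and the axes are right-handed (so a half turn about x gives the same grasp; the last joint's range is limited). The gripper opens to 85 mm and grips with 20 to 120 N. Pads are 22 mm wide; open, the fingers measure 114 mm over their backs; the gripper's body (76 mm by 85 mm) begins 54 mm behind the grasp point. The pads swing forward as they close: fully open they stand 13 mm farther back than shut.
Start: joints at [-1.128, 0.314, -0.047, 1.21, 0, 1.571], TCP at [0.257, -0.542, 0.231] pointing down, gripper open.
Joint ranges: [-2.67, 2.67], [-0.69, 1.73], [-1.03, 1.25], [-2.08, 2.16], [-1.42, 1.45], [-3.14, 3.14]. Speed limits (rad/s): [2.39, 2.39, 3.01, 3.14, 3.14, 3.14].

### API

Orientations are given as a unit quaternion [x, y, z, w].
In Python, from station import env gives the robot as it stands. The module is installed in compiled form; this text tells all that it offers.
- The arm moves only by the shell command python3 -m pendant 'ROWS' [OPENING]. ROWS is JSON, a list of rows, each an object with "translation": the shift along the world's x, y, z in mm, a list of three; "rotation": the turn, a rotation vector about the world's x, y, z in rad, a list of three. In form: [{"translation": [x, y, z], "rotation": [wx, wy, wz]}, ...]. A call has 1 to 12 rows; each row is the pose to reach, as a shift and turn from the pose commanded when the call began; what a row does not reach only later rows make up. A row lasts 1/8 s, in which the tool goes at most 62.5 mm and 10.7 degrees, less where a joint would pass 70% of its speed; a pose out of reach is approached as far as the arm can. A call with a gripper value outside its range is refused whole. OPENING is the opening, from 0 (shut) to 1 (fully open), set as the call begins (- or left out, the last holds). The fingers move at their own pace and stop on an object; the grip force is fixed at half the most. Time passes only in rows, so rows that repeat a pose let the fingers close. It gives the time, the measured TCP pose, the force and the opening at its end, in the units of the state.
- env.sense(): the state, without advancing time (a new reading comes with each control period).
- env.camera(name): name is "side" or "top" or "wrist"; returns the picture (420x560x3 uint8, red, green, blue); there is no depth.
- env.camera_model(name): a dict with "mtx" (3x3 intrinsics, pixels), "rvec" (rotation vector, rad) and "tvec" (3), from world to camera coordinates, as OpenCV has them. Camera axes: x right, y down, z forward; pixel columns grow to the right and rows downward; lengths in m; the calibration is good to about 2 mm. The wrist camera is an equidistant fisheye: a pixel r from the principal point sees the ray r / f radians off the axis. A picture is of the moment at which its call begins: read the wrist's pose just before it. camera_model takes no time and is no camera call; for the wrist camera it gives the pose at the moment of the call.
- env.close_job(): hands the job in, once; it reports no verdict.
Trained networks look in the newest picture that a camera, given by its name, has taken for a name from the list of things; names that differ only in an ending like _2 or _b are one class to them, and where a whole thing is asked for, a point or a joint stands for the part that bears it (a point fixed in the world has none). Each returns a list of dicts, best first, with "conf" (0 to 1); they miss things now and then, are a little off and sometimes report something else, mostly with a low value. They report only what shows in the picture. A call takes as long as a camera call. They do not tell look-alikes from the thing itself.
- env.regions_of(name, camera): "mask" (420x560 bool, what is visible of it) and "extent" ([left, top, right, bottom] in pixels, round what is visible of it).
The state is a dict: "t": time; "qpos": joint angles; "qd": joint speeds; "joint_torque": joint torques, N m; "tool_pos": TCP position; "eef_rot": TCP orientation; "ft_force": force on the tool from outside, world axes, zero at the start; "wrist_torque": the same for the moment, N m; "grip_width": opening from 0.0 (shut) to 1.0 (fully open).
Only numpy, scipy, OpenCV 4.12 (cv2) and the standard library are available. Lean on these libraries where they do the work, as an engineer would, in place of code of your own. Each camera call takes 0.05 s, during which the arm holds its last target. There are 200 camera calls.

### The job

Stand the white sensor housing upright in the pocket of the hand press, between its two jaws, with its loose blue cover facing one of the jaws. Then squeeze the press's two green handles together, gently and with rising force, until the cover clicks home, stop squeezing at the click so that the housing is not crushed, and let the handles spring open again with the housing left in the pocket. Do not push the cover in with the fingers, and leave the lens rings where they are.

Things in the scene. Friction and masses are not known exactly. Their poses are not given: they have to be found in the camera images.
- press: hand press fixed to the table: grey plate 150 x 100 x 10 mm with a pocket and two handles hinged side by side like a nutcracker. Origin on the table under the pocket's centre; x points from pocket to pivots (handles' free ends point to -x), y to the left handle. Plate spans x = -50 to 100, pivots stand at x = 60, y = +-14, tops at z = 40 mm. The pocket's walls and jaws hold the work
- pocket (a point): centre of the pocket's floor, 10 mm above the table, axes as the press. The pocket is 38 mm long in x and 36 mm in y, open above, its walls 4 mm thick and 6 mm high above its floor
- squeeze (a point): fixed point midway between the handles at their grips: 80 mm in -x from the pocket's centre, 26 mm above the table, axes as the press. Fingers that come from above here and close along y squeeze both handles; the force at the jaws is then 2.3 times that on each handle
- left_handle: left (+y) handle, origin on its pivot. Bar 10 mm thick (12 at the grip), 18 to 34 mm above the table; open, both bars lie along x, centred 29 mm off the midline (70 mm over both grips), out to 100 mm in -x from the pocket's centre; the green grip, the last 70 mm, hangs free beyond the plate. A weak spring opens the handles (1 to 2 N at the grips)
- right_handle: right (-y) handle, mirror of the left, geared to it: both close equally. Jaws: upright round pads of 6 mm radius inside the bars beside the pocket's centre, 18 to 34 mm above the table. Open, the right pad's face is 21 mm from the midline; the left pad is screw-set, its face 15.5 to 21 mm from it, different each time, so the handle angle at which the cover clicks differs too
- left_hinge (a joint): angle of the handles in rad: 0 open (as sprung), growing as they close, at most 0.16; the click comes between about 0.07 and 0.14
- sensor_housing: white box-shaped housing, loose, upright: 34 (x) x 24 (y) x 62 mm high, about 0.15 kg; lowest 4 mm are 1.5 mm slimmer all round. Origin at the centre of its underside. Blue cover on its +y side. Take it by the +-x faces, above 40 mm. In y it reaches from -12 to +18 mm with the cover loose, to +13 with it home. It fits the press either way round, its x along the press's x
- cover: blue clip-fit cover 28 x 5 x 30 mm (x, y, z) on the housing, origin at the centre of its inner face, +y outward; it covers the housing from 10 to 40 mm above its foot; not to be pushed by the fingers
- cover_travel (a joint): how far the cover is pressed in, in m: 0 loose, 0.005 home. It takes a rising force, about 30 N at the jaws (some 12 to 15 N on each handle at the squeeze point) about half way in; then it gives, snaps home by itself and stays, and the squeezed handles come together suddenly by about 8 mm. More than 42 N at a jaw (18 to 20 N on each handle) crushes the housing
- lens_ring_a: black trial lens ring 58 x 50 x 8 mm with a grip tab, lying on the table; leave alone. Origin at the centre of its underside
- lens_ring_c: smaller black trial lens ring 54 x 46 x 8 mm with a grip tab; leave alone. Origin at the centre of its underside
Things that resemble listed ones, but are neither listed nor needed, are in the scene too. Of the things like the sensor_housing, leave any that is red; of the rest the larger one is meant. Of the things shaped like the press, the grey one is meant.

How it is judged:
On the way, in this order (a step that is already met when the one before it is completed fails the run):
1. the housing stands in the pocket, let go, its cover still loose (horizontal distance between sensor_housing and pocket below 0.01 m and z of sensor_housing in the frame of pocket below 0.003 m and angle between sensor_housing's own z axis and vertical below 0.08 rad and angle between the x axis of sensor_housing and the x axis of press, either way round below 0.25 rad and value of joint cover_travel below 0.002 m and contact force between the fingers and sensor_housing below 0.1 N), for 0.2 s.
2. the cover clicks home while both handles are squeezed (value of joint cover_travel above 0.0043 m and value of joint left_hinge above 0.05 rad and contact force between the fingers and left_handle above 0.5 N and contact force between the fingers and right_handle above 0.5 N), for 0.05 s.
At the end, for the whole second after the job is handed in: the cover is home (pressed in by more than 4.3 of its 5 mm), the handles have sprung open (under 0.03 rad), and the housing stands upright and at rest on the pocket's floor, within 10 mm of its centre (value of joint cover_travel above 0.0043 m and value of joint left_hinge below 0.03 rad and horizontal distance between sensor_housing and pocket below 0.01 m and z of sensor_housing in the frame of pocket below 0.003 m and angle between sensor_housing's own z axis and vertical below 0.08 rad and linear speed of sensor_housing below 0.02 m/s); the robot touches nothing.
It fails at once if the housing is crushed: a jaw presses on it with more than 42 N (contact force between any of left_handle, right_handle and sensor_housing above 42 N).
It fails at once if the fingers push the cover with more than 8 N (contact force between the fingers and cover above 8 N).
It fails at once if a lens ring is moved by more than 15 mm (distance of any of lens_ring_a, lens_ring_c from where it was at the start of the episode above 0.015 m).
It also fails if it takes over 61 s, if anything falls off the work surface, if the arm or the gripper's body presses on something with over 40 N, if the wrist force passes 120 N, or if a joint passes its speed limit or range.

## Working session

There is one attempt and no reset: what is moved stays moved. The work goes in short steps, Python scripts to look and compute and a shell command to move; the robot and the scene stay as the last step left them, time stands still between calls to the robot, and variables do not carry over. Pictures are saved under pics/ and viewed, about 8 in all and at most 12, crops included, and the job is handed in when it is done.

```bash
mkdir -p pics; cat > h.py <<'E'
import numpy as np, cv2
from station import env
def save(im,n,crop=None,sc=1):
    if crop: im=im[crop[1]:crop[3],crop[0]:crop[2]]
    im=cv2.resize(im,None,fx=sc,fy=sc,interpolation=cv2.INTER_CUBIC)
    cv2.imwrite('pics/'+n,cv2.cvtColor(im,cv2.COLOR_RGB2BGR))
def proj(m,P):
    return cv2.projectPoints(np.asarray(P,float).reshape(-1,3),m['rvec'],m['tvec'],m['mtx'],None)[0][:,0]
def onplane(m,px,z):
    R=cv2.Rodrigues(np.asarray(m['rvec'],float))[0];t=np.asarray(m['tvec'],float).ravel()
    uv=np.atleast_2d(px).astype(float)
    d=(np.linalg.inv(m['mtx'])@np.c_[uv,np.ones(len(uv))].T).T@R
    c=-R.T@t
    return c+d*((z-c[2])/d[:,2])[:,None]
E
python3 - <<'E'
from h import *
a=env.camera('top');b=env.camera('side')
np.save('top.npy',a);np.save('side.npy',b)
save(np.hstack([a,b]),'a.png',sc=800/1120) if 0 else (save(a,'top.png',sc=1.4),save(b,'side.png',sc=1.4))
for c in('top','side'):
  m=env.camera_model(c);print(c,m)
  for n in('sensor_housing','press','cover','left_handle','right_handle'):
    for r in env.regions_of(n,c)[:5]:
        print(c,n,round(r['conf'],2),r['extent'],np.argwhere(r['mask']).mean(0)[::-1].round(1),r['mask'].sum())
print(env.sense())
E
```

```text
top {'mtx': array([[470.47203682,   0.        , 278.3261721 ],
       [  0.        , 470.47203682, 213.72929319],
       [  0.        ,   0.        ,   1.        ]]), 'rvec': array([ 2.14509004, -2.15936909,  0.11099104]), 'tvec': array([-0.0618605 ,  0.53488727,  1.03980575])}
top sensor_housing 0.62 [205.9, 196.1, 223.6, 215.2] [214.8 205.9] 266
top sensor_housing 0.54 [219.5, 243.7, 227.4, 251.3] [224.4 246.9] 99
top press 0.76 [362.3, 108.6, 412.9, 190.8] [389.4 141.2] 2876
top press 0.65 [257.3, 126.1, 306.5, 209.4] [280.1 162.6] 2877
top left_handle 0.83 [258.1, 134.0, 282.7, 205.5] [266.7 169.8] 439
top left_handle 0.75 [372.5, 116.4, 389.1, 189.8] [380.9 148.8] 541
top left_handle 0.48 [181.0, 229.8, 198.6, 250.9] [188.7 240.7] 232
top right_handle 0.64 [389.7, 113.4, 414.4, 189.5] [403.  147.8] 552
top right_handle 0.62 [280.9, 135.4, 299.4, 211.5] [289.5 170.8] 406
side {'mtx': array([[403.84085347,   0.        , 273.5085275 ],
       [  0.        , 403.84085347, 206.90393233],
       [  0.        ,   0.        ,   1.        ]]), 'rvec': array([ 0.16239968, -2.73083466,  1.
[... 771 characters left out ...]
 143.8, 267.0, 151.3] [234.8 147.3] 383
{'t': 0.6, 'qpos': array([-1.12799928e+00,  3.13492989e-01, -4.70581864e-02,  1.21019572e+00,
        3.88240575e-05,  1.57078696e+00]), 'qd': array([-0.000921  ,  0.00097618,  0.00089226, -0.00094221,  0.00062173,
       -0.00069145]), 'joint_torque': array([-1.25726624e-04, -5.39135706e+01,  3.39896286e+01,  1.71008636e-03,
       -1.05067300e-04,  7.17245314e-06]), 'tool_pos': array([ 0.25710164, -0.54214747,  0.23132206]), 'eef_rot': array([ 0.68986372,  0.15526576, -0.68982926,  0.15529383]), 'ft_force': array([ 0.84427897, -0.18563434, -0.3712872 ]), 'wrist_torque': array([ 0.00466319,  0.05299977, -0.0215147 ]), 'grip_width': 0.9973517436359127}
```

View pics/top.png

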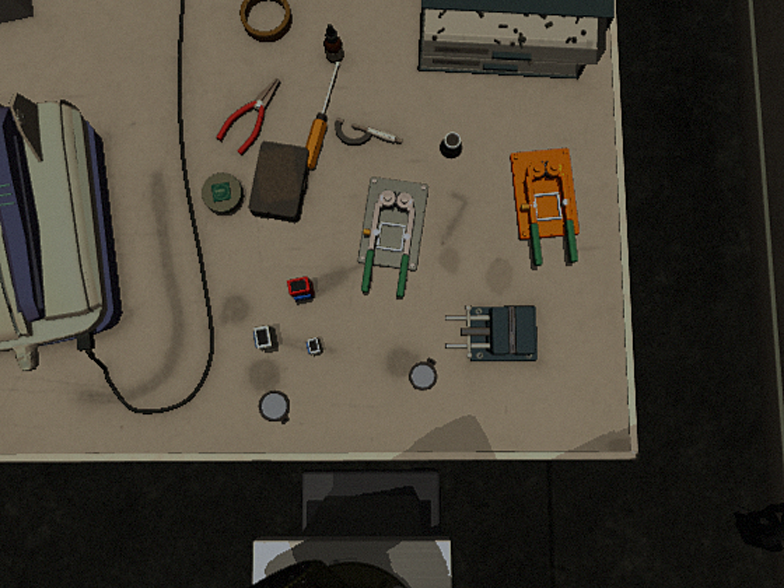

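View pics/side.png

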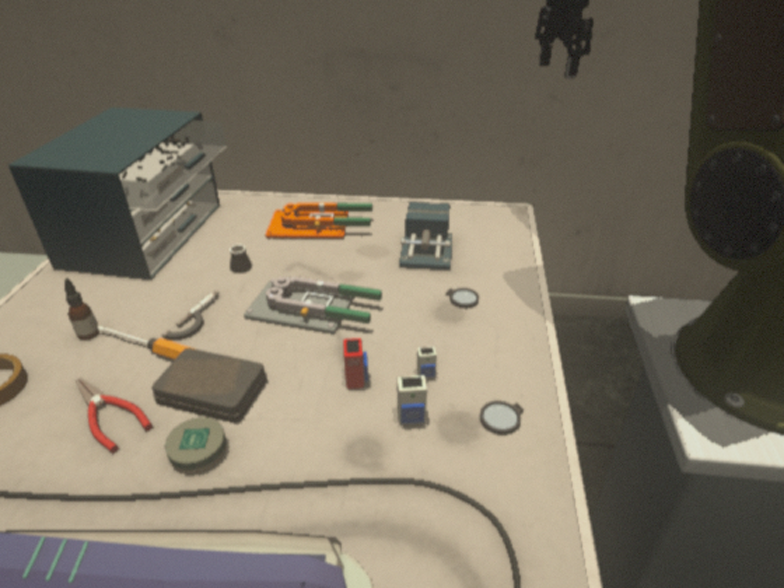

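The top view shows three housing-like things: a larger white one at (189,241), a small white one at (224,247) and a red one at (214,206). The presses are grey at (280,162) and orange at (389,141). I choose the large white housing and the grey press, and will check both in a crop.

```bash
python3 - <<'E'
from h import *
a=np.load('top.npy');b=np.load('side.npy')
f=lambda im,c,s:cv2.resize(im[c[1]:c[3],c[0]:c[2]],s,interpolation=cv2.INTER_CUBIC)
save(np.vstack([np.hstack([f(a,(170,220,210,260),(300,300)),f(b,(265,255,325,315),(300,300))]),f(a,(245,120,325,160),(600,300))*0]) [:300],'c1.png')
big=np.hstack([f(a,(170,220,210,260),(280,280)),f(b,(270,250,320,310),(233,280))])
pr=f(a,(250,120,316,220),(369,560))
canvas=np.zeros((560,800,3),np.uint8);canvas[:,:369]=pr;canvas[:280,380:660]=big[:,:280];canvas[280:560,380:613]=big[:,280:]
save(canvas,'c1.png')
m=env.camera_model('top')
print(onplane(m,[[189,241],[224,247]],.062), onplane(m,[[280,162]],.01))
E
```

```text
[[0.47179009 0.13126316 0.062     ]
 [0.45808926 0.05388956 0.062     ]] [[ 0.65962216 -0.06969789  0.01      ]]
```

View pics/c1.png

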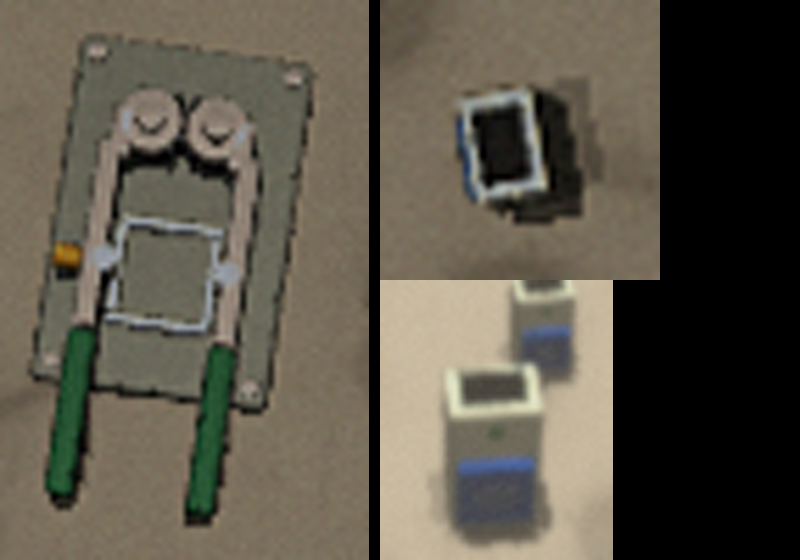

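The crop shows the large white housing with its blue cover facing image-left (+y), and the grey press with its pocket open. Next I work out the coarse poses.

```bash
python3 - <<'E'
from h import *
from scipy.spatial.transform import Rotation as Ro
m=env.camera_model('top')
h=onplane(m,np.array([[80,97],[150,88],[167,187],[100,200]])/7+[170,220],.062)
print('housing',h.mean(0),[np.linalg.norm(h[i]-h[(i+1)%4]) for i in range(4)])
v=h[0]+h[1]-h[2]-h[3];print('yaw',np.degrees(np.arctan2(v[1],v[0])))
p=onplane(m,np.array([[83,35],[313,70],[265,410],[32,375]])/5.59+[250,120],.01)
print('plate',p,[np.linalg.norm(p[i]-p[(i+1)%4]) for i in range(4)])
v=p[0]+p[1]-p[2]-p[3];y=np.arctan2(v[1],v[0]);print('yaw',np.degrees(y),'pocket',p.mean(0)[:2]-.025*np.array([np.cos(y),np.sin(y)]))
k=onplane(m,np.array([[122,220],[225,235],[207,330],[105,315]])/5.59+[250,120],.016);print('pocket',k.mean(0))
v=k[0]+k[1]-k[2]-k[3];print(np.degrees(np.arctan2(v[1],v[0])))
s=env.sense();print(Ro.from_quat(s['eef_rot']).as_matrix().round(3))
E
```

```text
housing [0.47309805 0.1340538  0.062     ] [np.float64(0.022264438044965307), np.float64(0.03176942451953348), np.float64(0.021417277157284594), np.float64(0.03320356084513004)]
yaw 11.354320019765998
plate [[ 0.74665784 -0.03420839  0.01      ]
 [ 0.73031801 -0.13172039  0.01      ]
 [ 0.58459383 -0.1098599   0.01      ]
 [ 0.60024518 -0.01251523  0.01      ]] [np.float64(0.09887153391847496), np.float64(0.14735474226400455), np.float64(0.09859487598263522), np.float64(0.14801101444849674)]
yaw -8.47956879838936 pocket [ 0.640727   -0.06838956]
pocket [ 0.64112615 -0.06842458  0.016     ]
-10.596311264572176
[[ 0.     0.428 -0.904]
 [-0.    -0.904 -0.428]
 [-1.     0.    -0.   ]]
```

```bash
python3 -m pendant '[{"translation":[18,56,0],"rotation":[0,0,0.11]},{"translation":[36,112,0],"rotation":[0,0,0.22]},{"translation":[54,168,0],"rotation":[0,0,0.33]},{"translation":[72,224,0],"rotation":[0,0,0.44]},{"translation":[90,280,0],"rotation":[0,0,0.55]},{"translation":[108,336,0],"rotation":[0,0,0.66]},{"translation":[126,392,0],"rotation":[0,0,0.77]},{"translation":[144,448,0],"rotation":[0,0,0.88]},{"translation":[162,504,0],"rotation":[0,0,0.99]},{"translation":[180,560,0],"rotation":[0,0,1.10]},{"translation":[198,616,0],"rotation":[0,0,1.21]},{"translation":[216,676,0],"rotation":[0,0,1.328]}]' 1
python3 -m pendant '[{"translation":[0,0,0],"rotation":[0,0,0]},{"translation":[0,0,0],"rotation":[0,0,0]}]'
python3 - <<'E'
from h import *
s=env.sense();print(s['tool_pos'],s['qpos'])
m=env.camera_model('wrist');a=env.camera('wrist');np.save('w1.npy',a)
print(m)
for n in('sensor_housing','cover'):
  for r in env.regions_of(n,'wrist')[:4]:print(n,r['conf'],r['extent'])
save(a,'w1.png',sc=1.4)
E
```

```text
t: 2.1
tool_pos: [0.4735, 0.1357, 0.2316]
eef_rot: [0.447, 0.548, -0.446, 0.549]
ft_force: [0.7, -0.7, 0.4]
grip_width: 1.0
t: 2.35
tool_pos: [0.4726, 0.1336, 0.2311]
eef_rot: [0.447, 0.548, -0.448, 0.547]
ft_force: [-0.1, 0.3, -0.1]
grip_width: 0.998
[0.47262732 0.13363359 0.23109203] [ 2.75840406e-01  1.10084171e-01 -3.01954444e-01  1.15959698e+00
 -4.25915833e-04  1.64629889e+00]
{'mtx': array([[325.1922621 ,   0.        , 281.05233944],
       [  0.        , 325.1922621 , 206.89428645],
       [  0.        ,   0.        ,   1.        ]]), 'rvec': array([-2.8436879 , -0.28782371, -0.03948287]), 'tvec': array([-0.49015228, -0.00174698,  0.38986159])}
sensor_housing 0.85 [243.6, 222.2, 267.7, 254.2]
sensor_housing 0.75 [326.4, 218.4, 358.3, 265.1]
sensor_housing 0.68 [265.1, 162.5, 299.2, 195.5]
cover 0.62 [268.7, 157.7, 296.8, 171.2]
cover 0.62 [325.2, 221.4, 332.7, 254.2]
```

View pics/w1.png

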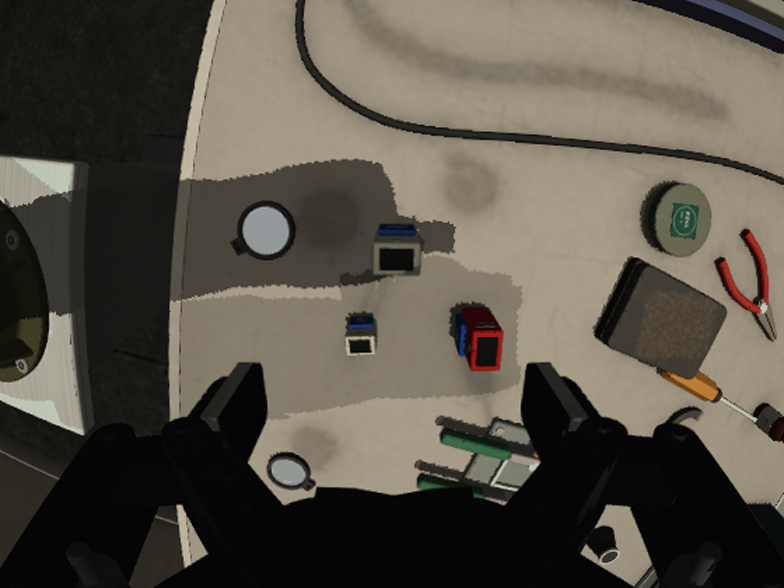

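The housing rim is at about (375..421, 247..275) in this 1.4x view, with the cover on its far (+y) side. I'll fit the rim more exactly.

```bash
cat >> h.py <<'E'
def fish(m,px,z):
    uv=np.atleast_2d(px).astype(float).reshape(-1,1,2)
    n=cv2.fisheye.undistortPoints(uv,m['mtx'],np.zeros(4))[:,0]
    R=cv2.Rodrigues(np.asarray(m['rvec'],float))[0];t=np.asarray(m['tvec'],float).ravel()
    d=np.c_[n,np.ones(len(n))]@R;c=-R.T@t
    return c+d*((z-c[2])/d[:,2])[:,None]
def rect(P):
    (c,(w,h),a)=cv2.minAreaRect((P[:,:2]*1000).astype(np.float32));return np.round(c,1),round(w,1),round(h,1),round(a,1)
def fproj(m,P):
    return cv2.fisheye.projectPoints(np.asarray(P,float).reshape(-1,1,3),np.asarray(m['rvec'],float),np.asarray(m['tvec'],float),m['mtx'],np.zeros(4))[0][:,0]
E
python3 - <<'E'
from h import *
m=env.camera_model('wrist');a=np.load('w1.npy')
print(rect(fish(m,np.array([[375,249],[419,247],[421,273],[377,275]])/1.4,.062)))
c=a[150:205,255:315]
big=cv2.resize(c,(600,550),interpolation=cv2.INTER_CUBIC)
# overlay model hypothesis
for (cx,cy,yaw,col) in [(.473,.134,11.4,(255,0,0))]:
    y=np.radians(yaw);R=np.array([[np.cos(y),-np.sin(y)],[np.sin(y),np.cos(y)]])
    P=np.array([[17,12],[-17,12],[-17,-12],[17,-12]])/1000@R.T+[cx,cy]
    q=(fproj(m,np.c_[P,np.full(4,.062)])-[255,150]+.5)*10
    cv2.polylines(big,[q.astype(np.int32)],True,col,1)
save(big,'w1c.png')
E
```

```text
(array([476.3, 134.3]), 31.6, 18.8, 14.1)
```

View pics/w1c.png

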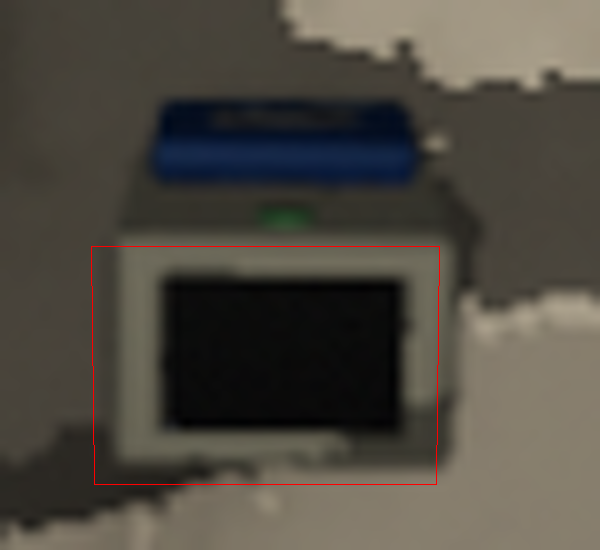

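```bash
python3 -m pendant '[{"translation":[2,2.5,-50],"rotation":[0,0,0]},{"translation":[2,2.5,-100],"rotation":[0,0,0]},{"translation":[2,2.5,-150],"rotation":[0,0,0]},{"translation":[2,2.5,-185],"rotation":[0,0,0]},{"translation":[2,2.5,-199],"rotation":[0,0,0]},{"translation":[2,2.5,-199],"rotation":[0,0,0]},{"translation":[2,2.5,-199],"rotation":[0,0,0]}]' 1
python3 -m pendant '[{"translation":[0,0,0],"rotation":[0,0,0]},{"translation":[0,0,0],"rotation":[0,0,0]},{"translation":[0,0,0],"rotation":[0,0,0]},{"translation":[0,0,0],"rotation":[0,0,0]},{"translation":[0,0,0],"rotation":[0,0,0]},{"translation":[0,0,0],"rotation":[0,0,0]}]' 0
python3 -m pendant '[{"translation":[0,0,25],"rotation":[0,0,0]},{"translation":[0,0,70],"rotation":[0,0,0]},{"translation":[0,0,120],"rotation":[0,0,0]},{"translation":[0,0,120],"rotation":[0,0,0]}]'
```

```text
t: 3.38
tool_pos: [0.4764, 0.1363, 0.0338]
eef_rot: [0.448, 0.547, -0.447, 0.548]
ft_force: [-0.0, 0.0, -0.5]
grip_width: 1.002
t: 4.12
tool_pos: [0.4754, 0.1364, 0.0329]
eef_rot: [0.448, 0.547, -0.447, 0.548]
ft_force: [-1.1, -1.0, 6.7]
grip_width: 0.388
t: 4.62
tool_pos: [0.4779, 0.1371, 0.156]
eef_rot: [0.45, 0.546, -0.446, 0.549]
ft_force: [1.1, -0.1, -2.3]
grip_width: 0.388
```

```bash
python3 -m pendant '[{"translation":[27,-45,30],"rotation":[0,0,-0.06]},{"translation":[54,-90,50],"rotation":[0,0,-0.12]},{"translation":[81,-135,75],"rotation":[0,0,-0.18]},{"translation":[108,-180,75],"rotation":[0,0,-0.24]},{"translation":[135,-225,75],"rotation":[0,0,-0.30]},{"translation":[163,-272,75],"rotation":[0,0,-0.35]},{"translation":[163,-272,75],"rotation":[0,0,-0.35]},{"translation":[163,-272,75],"rotation":[0,0,-0.35]}]'
python3 - <<'E'
from h import *
s=env.sense();print(s['tool_pos'],s['eef_rot'])
m=env.camera_model('wrist');a=env.camera('wrist');np.save('w2.npy',a)
R=cv2.Rodrigues(m['rvec'])[0];print('cam',-R.T@m['tvec'],R[2])
np.savez('w2m.npz',**m)
# overlay press model
for (cx,cy,yaw,col) in [(.641,-.0684,-9,(255,0,0))]:
    y=np.radians(yaw);Q=np.array([[np.cos(y),-np.sin(y)],[np.sin(y),np.cos(y)]])
    def dr(P,z):
        P=np.array(P)/1000@Q.T+[cx,cy]
        return fproj(m,np.c_[P,np.full(len(P),z)])
    big=cv2.resize(a,None,fx=1.4,fy=1.4,interpolation=cv2.INTER_CUBIC)
    for P,z in (([[100,50],[-50,50],[-50,-50],[100,-50]],.01),([[19,18],[-19,18],[-19,-18],[19,-18]],.016)):
        cv2.polylines(big,[np.round(dr(P,z)*1.4).astype(np.int32)],True,col,1)
save(big,'w2.png')
E
```

```text
t: 5.62
tool_pos: [0.6371, -0.1355, 0.2254]
eef_rot: [-0.536, -0.462, 0.537, -0.46]
ft_force: [0.4, 1.0, -0.2]
grip_width: 0.387
[ 0.6370678  -0.1354877   0.22543362] [-0.53554742 -0.46206261  0.53665098 -0.4601009 ]
cam [ 0.64873561 -0.06499574  0.3684983 ] [-0.04504734 -0.27610185 -0.96007214]
```

View pics/w2.png

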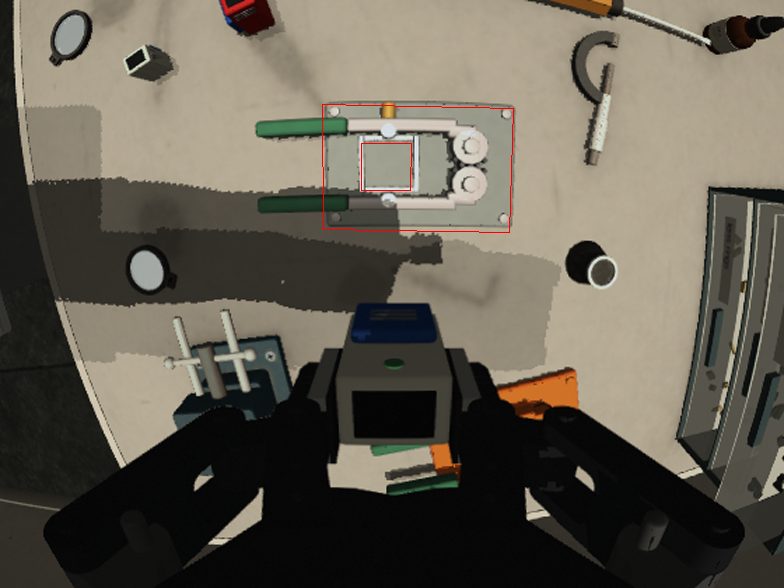

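```bash
python3 - <<'E'
from h import *
m=dict(np.load('w2m.npz'));a=np.load('w2.npy')
s=5.2;x0,y0=222,66
big=cv2.resize(a[y0:y0+104,x0:x0+152],None,fx=s,fy=s,interpolation=cv2.INTER_CUBIC)
cx,cy,yaw=.6425,-.0675,-9
y=np.radians(yaw);Q=np.array([[np.cos(y),-np.sin(y)],[np.sin(y),np.cos(y)]])
for P,z in (([[100,50],[-50,50],[-50,-50],[100,-50]],.01),([[19,18],[-19,18],[-19,-18],[19,-18]],.016)):
    P=np.array(P)/1000@Q.T+[cx,cy]
    q=(fproj(m,np.c_[P,np.full(len(P),z)])-[x0,y0]+.5)*s
    cv2.polylines(big,[np.round(q).astype(np.int32)],True,(255,0,0),1)
save(big,'w2c.png')
E
```

```text
(no output)
```

View pics/w2c.png

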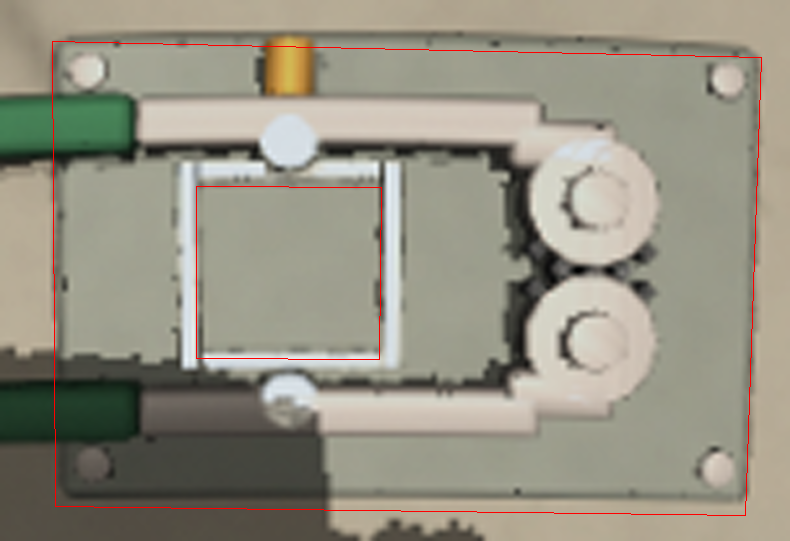

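The fit puts the pocket at about (0.643, -0.066) and the yaw matches the tool. The left pad is screwed in slightly, with its face about 19.5 mm off the midline. I'll check where the housing sits in the hand, in the same picture.

```bash
python3 - <<'E'
from h import *
m=dict(np.load('w2m.npz'));a=np.load('w2.npy')
x0,y0,s=225,205,5
big=cv2.resize(a[y0:y0+120,x0:x0+115],None,fx=s,fy=s,interpolation=cv2.INTER_CUBIC)
y=np.radians(-8.7);Q=np.array([[np.cos(y),-np.sin(y)],[np.sin(y),np.cos(y)]])
for dy,col in((0,(255,0,0)),):
    P=np.array([[17,12],[-17,12],[-17,-12],[17,-12]])/1000@Q.T+[.6371,-.1355]
    q=(fproj(m,np.c_[P,np.full(4,.2545)])-[x0,y0]+.5)*s
    print(q)
    cv2.polylines(big,[np.round(q).astype(np.int32)],True,col,1)
save(big,'w2d.png')
E
```

```text
[[490.63249657 331.75860628]
 [ 60.38399795 329.67129695]
 [ 76.54563827 574.56439803]
 [473.91219993 576.75158197]]
```

View pics/w2d.png

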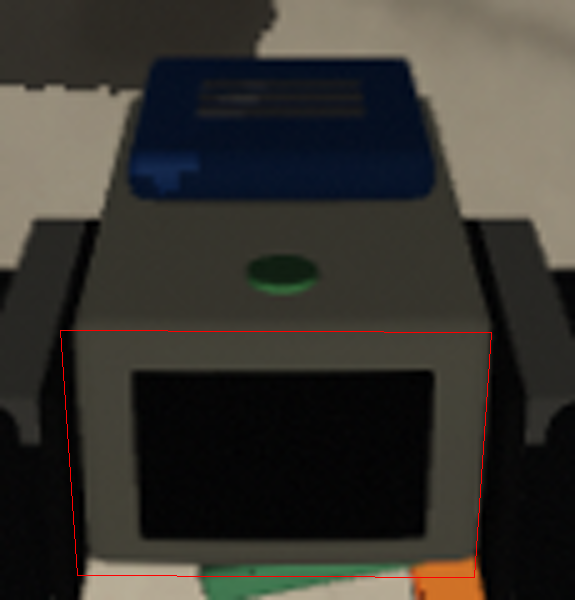

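```bash
python3 -m pendant '[{"translation":[2,30,0],"rotation":[0,0,0]},{"translation":[5,65,0],"rotation":[0,0,0]},{"translation":[5,65,-45],"rotation":[0,0,0]},{"translation":[5,65,-90],"rotation":[0,0,0]},{"translation":[5,65,-130],"rotation":[0,0,0]},{"translation":[5,65,-145],"rotation":[0,0,0]},{"translation":[5,65,-145],"rotation":[0,0,0]},{"translation":[5,65,-145],"rotation":[0,0,0]},{"translation":[5,65,-145],"rotation":[0,0,0]}]'
python3 - <<'E'
from h import *
s=env.sense();print(s['tool_pos'])
m=env.camera_model('wrist');w=env.camera('wrist');np.savez('w3m.npz',**m);np.save('w3.npy',w)
save(w,'w3.png',(180,80,380,330),2.4)
E
```

```text
t: 6.8
tool_pos: [0.6444, -0.0709, 0.0842]
eef_rot: [0.537, 0.46, -0.535, 0.462]
ft_force: [-0.5, 0.4, -1.3]
grip_width: 0.387
[ 0.64440159 -0.07090118  0.08422299]
```

View pics/w3.png

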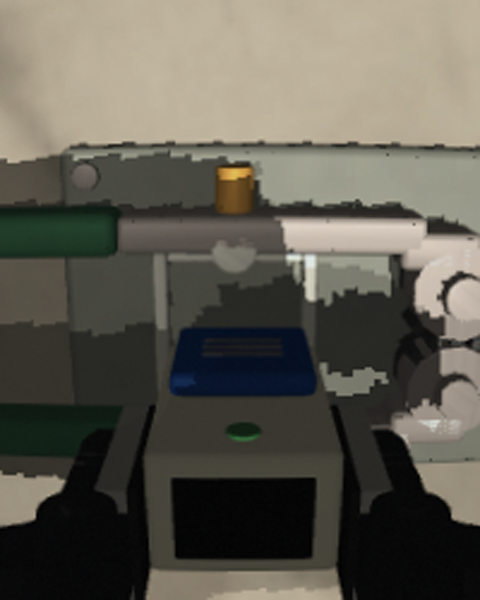

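Pocket columns in this crop run about 167–305, and the housing sits about 2 mm too far in +x. I'll correct that and lower it.

```bash
python3 -m pendant '[{"translation":[-2,0.5,0],"rotation":[0,0,0]},{"translation":[-2,0.5,-15],"rotation":[0,0,0]},{"translation":[-2,0.5,-28],"rotation":[0,0,0]},{"translation":[-2,0.5,-35],"rotation":[0,0,0]},{"translation":[-2,0.5,-38],"rotation":[0,0,0]},{"translation":[-2,0.5,-40],"rotation":[0,0,0]},{"translation":[-2,0.5,-40],"rotation":[0,0,0]},{"translation":[-2,0.5,-40],"rotation":[0,0,0]}]'
```

```text
t: 7.85
tool_pos: [0.6409, -0.0703, 0.0429]
eef_rot: [-0.536, -0.461, 0.536, -0.461]
ft_force: [-2.7, -0.4, 5.5]
grip_width: 0.384
```

```bash
python3 -m pendant '[{"translation":[0,0,0],"rotation":[0,0,0]},{"translation":[0,0,0],"rotation":[0,0,0]},{"translation":[0,0,0],"rotation":[0,0,0]},{"translation":[0,0,0],"rotation":[0,0,0]}]' 0.6
python3 -m pendant '[{"translation":[0,0,15],"rotation":[0,0,0]},{"translation":[0,0,50],"rotation":[0,0,0]},{"translation":[0,0,105],"rotation":[0,0,0]},{"translation":[0,-30,150],"rotation":[0,0,0]},{"translation":[0,-60,170],"rotation":[0,0,0]},{"translation":[0,-60,170],"rotation":[0,0,0]},{"translation":[0,-60,170],"rotation":[0,0,0]}]' 0.6
python3 - <<'E'
from h import *
s=env.sense();print(s['tool_pos'],s['qpos'])
m=env.camera_model('wrist');w=env.camera('wrist');np.savez('w4m.npz',**m);np.save('w4.npy',w)
save(w,'w4.png',(170,50,390,220),3.5)
E
```

```text
t: 8.35
tool_pos: [0.6411, -0.0703, 0.0422]
eef_rot: [0.536, 0.461, -0.536, 0.461]
ft_force: [0.5, 0.1, -0.0]
grip_width: 0.598
t: 9.22
tool_pos: [0.6407, -0.1298, 0.2122]
eef_rot: [0.536, 0.461, -0.536, 0.461]
ft_force: [-0.5, -0.8, -0.3]
grip_width: 0.596
[ 0.64070124 -0.12983125  0.21217058] [-2.00176210e-01  4.23844824e-01  6.68829648e-02  1.21432839e+00
  4.82340465e-04  1.52074121e+00]
```

View pics/w4.png

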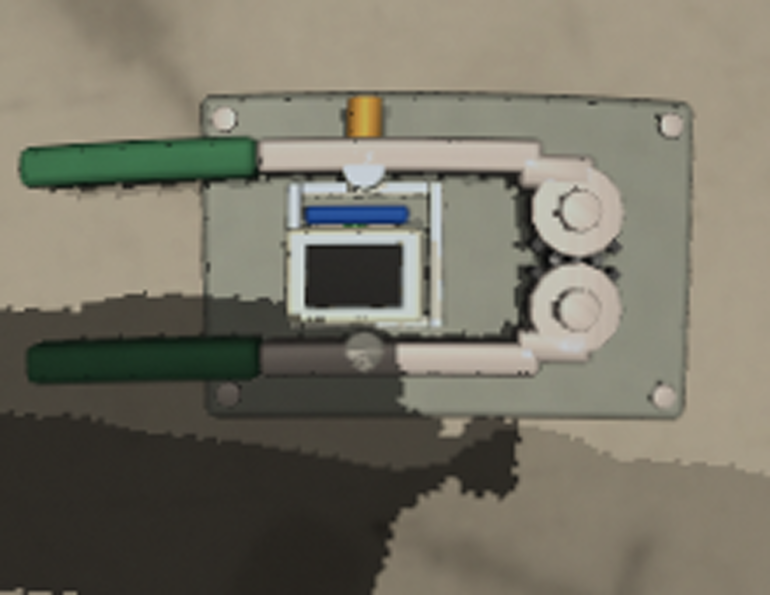

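The housing stands in the pocket, about 1 mm off in x, and its cover is still loose, facing the left jaw with a gap. Next I measure the handle midline in this frame to place the squeeze point.

```bash
python3 - <<'E'
from h import *
m=dict(np.load('w4m.npz'));g=lambda p,z:fish(m,np.array(p)/3.5+[170,50],z)[:,:2]
L=g([[270,156],[510,156]],.034);Rr=g([[270,358],[510,358]],.034)
gl=g([[140,164],[140,360],[40,167],[40,362]],.034)
print('bars',L,Rr,'sep',np.linalg.norm(L-Rr,axis=1)); print('grips',gl,(gl[0]+gl[1])/2)
h=g([[290,230],[422,230],[425,325],[290,322]],.072);print('rim',rect(h))
yaw=np.radians(-8.7);ex=np.array([np.cos(yaw),np.sin(yaw)]);ey=np.array([-ex[1],ex[0]])
mid=(L.mean(0)+Rr.mean(0))/2
pv=g([[578,210],[570,310]],.04);print('pivots',pv.mean(0),'mid',mid,'bar yaw',np.degrees(np.arctan2(*(L[1]-L[0])[::-1])),np.degrees(np.arctan2(*(Rr[1]-Rr[0])[::-1])))
P=pv.mean(0)-.06*ex; print('pocket x from pivots',P,'squeeze',P-.08*ex)
hc=h.mean(0);print('housing in press',(hc-P)@ex,(hc-mid)@ey,'mid grip in y vs mid',((gl[0]+gl[1])/2-mid)@ey)
E
```

```text
bars [[ 0.62199857 -0.0342538 ]
 [ 0.68802451 -0.04414358]] [[ 0.61282085 -0.09092785]
 [ 0.68018653 -0.1010144 ]] sep [0.05741235 0.0574084 ]
grips [[ 0.58523902 -0.02968224]
 [ 0.57547047 -0.08522663]
 [ 0.55599671 -0.02442854]
 [ 0.54551765 -0.0804496 ]] [ 0.58035475 -0.05745444]
rim (array([642.3, -70.5]), 23.7, 33.6, 80.9)
pivots [ 0.70105421 -0.07534064] mid [ 0.65075761 -0.06758491] bar yaw -8.518785616580344 -8.515546164991648
pocket x from pivots [ 0.64174457 -0.06626499] squeeze [ 0.56266506 -0.05416413]
housing in press 0.000883225578386792 -0.00408388352904791 mid grip in y vs mid -0.0006352878576077242
```

```bash
python3 -m pendant '[{"translation":[-8,7.5,0],"rotation":[0,0,0.1574]},{"translation":[-16,15,0],"rotation":[0,0,0.3148]},{"translation":[-24,22.5,0],"rotation":[0,0,0.4722]},{"translation":[-32,30,0],"rotation":[0,0,0.6296]},{"translation":[-40,37.5,0],"rotation":[0,0,0.787]},{"translation":[-48,45,0],"rotation":[0,0,0.9444]},{"translation":[-56,52.5,0],"rotation":[0,0,1.1018]},{"translation":[-64,60,0],"rotation":[0,0,1.2592]},{"translation":[-72,67.5,0],"rotation":[0,0,1.4166]},{"translation":[-78,75.5,0],"rotation":[0,0,1.574]},{"translation":[-78,75.5,0],"rotation":[0,0,1.574]},{"translation":[-78,75.5,0],"rotation":[0,0,1.574]}]' 1
python3 -m pendant '[{"translation":[0,0,-55],"rotation":[0,0,0]},{"translation":[0,0,-110],"rotation":[0,0,0]},{"translation":[0,0,-150],"rotation":[0,0,0]},{"translation":[0,0,-150],"rotation":[0,0,0]},{"translation":[0,0,-150],"rotation":[0,0,0]}]'
python3 - <<'E'
from h import *
from scipy.spatial.transform import Rotation as Ro
s=env.sense();print(s['tool_pos'],s['qpos']);print(Ro.from_quat(s['eef_rot']).as_matrix().round(3)[:,1])
E
```

```text
t: 10.78
tool_pos: [0.5629, -0.0544, 0.2118]
eef_rot: [0.052, 0.705, -0.052, 0.705]
ft_force: [0.7, 0.9, 0.6]
grip_width: 1.001
t: 11.4
tool_pos: [0.5641, -0.055, 0.0636]
eef_rot: [0.052, 0.705, -0.052, 0.706]
ft_force: [-0.4, -0.3, 0.1]
grip_width: 0.998
[ 0.56414885 -0.05496295  0.06360411] [-9.71188332e-02  3.72687853e-01 -3.69068889e-01  8.27602840e-01
 -1.68789084e-06  5.05882353e-02]
[0.147 0.989 0.   ]
```

```bash
cat > chk.py <<'E'
import sys; from station import env; import numpy as np
s=env.sense();f=s['ft_force'];w=s['grip_width'];sp=float(sys.argv[1])
print(f"t{s['t']:.2f} sp{sp:.3f} w{w:.4f} lag{w-sp:.4f} Fy{f@[.148,.989,0]:.2f} Fx{f@[.989,-.148,0]:.2f} Fz{f[2]:.2f} tau{s['wrist_torque'].round(2)}")
hi=float(sys.argv[2]) if len(sys.argv)>2 else 9
sys.exit(1 if w-sp>hi else 0)
E
python3 -m pendant '[{"translation":[0,0,-30],"rotation":[0,0,0]},{"translation":[-1,0.5,-50],"rotation":[0,0,0]},{"translation":[-1,0.5,-58],"rotation":[0,0,0]},{"translation":[-1,0.5,-58],"rotation":[0,0,0]},{"translation":[-1,0.5,-58],"rotation":[0,0,0]}]'
R='[{"translation":[0,0,0],"rotation":[0,0,0]},{"translation":[0,0,0],"rotation":[0,0,0]}]'
python3 -m pendant '[{"translation":[0,0,0],"rotation":[0,0,0]},{"translation":[0,0,0],"rotation":[0,0,0]},{"translation":[0,0,0],"rotation":[0,0,0]}]' 0.86 >/dev/null; python3 chk.py 0.86
python3 -m pendant '[{"translation":[0,0,0],"rotation":[0,0,0]},{"translation":[0,0,0],"rotation":[0,0,0]}]' 0.83 >/dev/null; python3 chk.py 0.83
python3 -m pendant '[{"translation":[0,0,0],"rotation":[0,0,0]},{"translation":[0,0,0],"rotation":[0,0,0]}]' 0.81 >/dev/null; python3 chk.py 0.81
python3 -m pendant '[{"translation":[0,0,0],"rotation":[0,0,0]},{"translation":[0,0,0],"rotation":[0,0,0]}]' 0.79 ; python3 chk.py 0.79
```

```text
t: 12.02
tool_pos: [0.5634, -0.0544, 0.0057]
eef_rot: [0.052, 0.704, -0.052, 0.706]
ft_force: [-0.4, 0.5, -0.1]
grip_width: 1.003
t12.40 sp0.860 w0.8601 lag0.0001 Fy-0.17 Fx-0.34 Fz0.82 tau[-0.   -0.01 -0.01]
t12.65 sp0.830 w0.8302 lag0.0002 Fy-0.95 Fx-0.10 Fz0.35 tau[ 0.01 -0.06  0.  ]
t12.90 sp0.810 w0.8098 lag-0.0002 Fy-0.39 Fx-1.05 Fz0.27 tau[0.07 0.04 0.01]
t: 13.15
tool_pos: [0.562, -0.0543, 0.0043]
eef_rot: [0.052, 0.705, -0.052, 0.705]
ft_force: [-0.2, -0.5, 1.2]
grip_width: 0.794
t13.15 sp0.790 w0.7938 lag0.0038 Fy-0.51 Fx-0.13 Fz1.15 tau[-0.05  0.11 -0.04]
```

```bash

python3 -m pendant '[{"translation":[0,0,0],"rotation":[0,0,0]},{"translation":[0,0,0],"rotation":[0,0,0]}]' 0.76 >/dev/null; python3 chk.py 0.76
python3 -m pendant '[{"translation":[0,0,0],"rotation":[0,0,0]},{"translation":[0,0,0],"rotation":[0,0,0]}]' 0.73 >/dev/null; python3 chk.py 0.73
python3 -m pendant '[{"translation":[0,0,0],"rotation":[0,0,0]},{"translation":[0,0,0],"rotation":[0,0,0]}]' 0.70 >/dev/null; python3 chk.py 0.70
python3 -m pendant '[{"translation":[0,0,0],"rotation":[0,0,0]},{"translation":[0,0,0],"rotation":[0,0,0]}]' 0.68 >/dev/null; python3 chk.py 0.68
```

```text
t13.40 sp0.760 w0.7592 lag-0.0008 Fy-0.22 Fx0.36 Fz0.87 tau[-0.04  0.13  0.  ]
t13.65 sp0.730 w0.7296 lag-0.0004 Fy0.62 Fx-0.34 Fz1.74 tau[0.01 0.09 0.  ]
t13.90 sp0.700 w0.6998 lag-0.0002 Fy-1.35 Fx-1.01 Fz1.87 tau[-0.01  0.1  -0.  ]
t14.15 sp0.680 w0.6838 lag0.0038 Fy0.39 Fx0.71 Fz2.36 tau[-0.1   0.09  0.03]
```

```bash

python3 -m pendant '[{"translation":[0,0,0],"rotation":[0,0,0]},{"translation":[0,0,0],"rotation":[0,0,0]}]' 0.66 >/dev/null; python3 chk.py 0.66 0.009 &&
python3 -m pendant '[{"translation":[0,0,0],"rotation":[0,0,0]},{"translation":[0,0,0],"rotation":[0,0,0]}]' 0.64 >/dev/null; python3 chk.py 0.64 0.009 &&
python3 -m pendant '[{"translation":[0,0,0],"rotation":[0,0,0]},{"translation":[0,0,0],"rotation":[0,0,0]}]' 0.62 >/dev/null; python3 chk.py 0.62 0.009 &&
python3 -m pendant '[{"translation":[0,0,0],"rotation":[0,0,0]},{"translation":[0,0,0],"rotation":[0,0,0]}]' 0.60 >/dev/null; python3 chk.py 0.60 0.009 &&
python3 -m pendant '[{"translation":[0,0,0],"rotation":[0,0,0]},{"translation":[0,0,0],"rotation":[0,0,0]}]' 0.59 >/dev/null; python3 chk.py 0.59 0.009
```

```text
t14.40 sp0.660 w0.6649 lag0.0049 Fy-0.85 Fx0.03 Fz2.54 tau[-0.07  0.07 -0.04]
t14.65 sp0.640 w0.6393 lag-0.0007 Fy-0.33 Fx-0.68 Fz2.03 tau[-0.09  0.07  0.02]
t14.90 sp0.620 w0.6245 lag0.0045 Fy-0.07 Fx0.00 Fz1.44 tau[-0.08  0.07  0.  ]
t15.15 sp0.600 w0.5986 lag-0.0014 Fy-0.22 Fx-1.23 Fz1.47 tau[-0.15  0.15 -0.  ]
t15.40 sp0.590 w0.5910 lag0.0010 Fy-0.70 Fx-0.94 Fz2.55 tau[-0.08  0.13 -0.02]
```

```bash
set -e
python3 -m pendant '[{"translation":[0,0,0],"rotation":[0,0,0]},{"translation":[0,0,0],"rotation":[0,0,0]}]' 0.58 >/dev/null; python3 chk.py 0.58 0.009 
python3 -m pendant '[{"translation":[0,0,0],"rotation":[0,0,0]},{"translation":[0,0,0],"rotation":[0,0,0]}]' 0.57 >/dev/null; python3 chk.py 0.57 0.009 
python3 -m pendant '[{"translation":[0,0,0],"rotation":[0,0,0]},{"translation":[0,0,0],"rotation":[0,0,0]}]' 0.56 >/dev/null; python3 chk.py 0.56 0.009 
python3 -m pendant '[{"translation":[0,0,0],"rotation":[0,0,0]},{"translation":[0,0,0],"rotation":[0,0,0]}]' 0.55 >/dev/null; python3 chk.py 0.55 0.009 
python3 -m pendant '[{"translation":[0,0,0],"rotation":[0,0,0]},{"translation":[0,0,0],"rotation":[0,0,0]}]' 0.54 >/dev/null; python3 chk.py 0.54 0.009
```

```text
t15.65 sp0.580 w0.5804 lag0.0004 Fy-0.56 Fx-0.64 Fz1.74 tau[-0.15  0.1   0.01]
t15.90 sp0.570 w0.5756 lag0.0056 Fy-0.70 Fx-1.45 Fz3.46 tau[-0.07  0.15 -0.03]
t16.15 sp0.560 w0.5550 lag-0.0050 Fy-0.28 Fx-1.15 Fz2.31 tau[-0.09  0.22  0.04]
t16.40 sp0.550 w0.5476 lag-0.0024 Fy-0.23 Fx-1.77 Fz4.66 tau[-0.13  0.29  0.01]
t16.65 sp0.540 w0.5376 lag-0.0024 Fy-0.76 Fx-2.60 Fz6.27 tau[-0.06  0.39 -0.06]
```

```bash
set -e
python3 -m pendant '[{"translation":[0,0,0],"rotation":[0,0,0]},{"translation":[0,0,0],"rotation":[0,0,0]}]' 0.532 >/dev/null; python3 chk.py 0.532 0.015 
python3 -m pendant '[{"translation":[0,0,0],"rotation":[0,0,0]},{"translation":[0,0,0],"rotation":[0,0,0]}]' 0.524 >/dev/null; python3 chk.py 0.524 0.015 
python3 -m pendant '[{"translation":[0,0,0],"rotation":[0,0,0]},{"translation":[0,0,0],"rotation":[0,0,0]}]' 0.516 >/dev/null; python3 chk.py 0.516 0.015
```

```text
t16.90 sp0.532 w0.5380 lag0.0060 Fy-0.66 Fx-2.66 Fz6.68 tau[-0.06  0.5  -0.02]
t17.15 sp0.524 w0.5223 lag-0.0017 Fy-1.80 Fx-3.73 Fz7.73 tau[-0.09  0.56 -0.01]
t17.40 sp0.516 w0.5199 lag0.0039 Fy0.21 Fx-2.74 Fz8.16 tau[-0.03  0.58  0.01]
```

```bash
sed -i 's/^sys.exit.*/sys.exit(1 if w-sp>hi or f[2]<6 else 0)/' chk.py; set -e
python3 -m pendant '[{"translation":[0,0,0],"rotation":[0,0,0]},{"translation":[0,0,0],"rotation":[0,0,0]}]' 0.510 >/dev/null; python3 chk.py 0.510 0.015 
python3 -m pendant '[{"translation":[0,0,0],"rotation":[0,0,0]},{"translation":[0,0,0],"rotation":[0,0,0]}]' 0.504 >/dev/null; python3 chk.py 0.504 0.015 
python3 -m pendant '[{"translation":[0,0,0],"rotation":[0,0,0]},{"translation":[0,0,0],"rotation":[0,0,0]}]' 0.498 >/dev/null; python3 chk.py 0.498 0.015
```

```text
t17.65 sp0.510 w0.5152 lag0.0052 Fy-0.61 Fx-2.54 Fz9.08 tau[-0.09  0.61 -0.  ]
t17.90 sp0.504 w0.5094 lag0.0054 Fy0.14 Fx-4.42 Fz9.88 tau[-0.08  0.77  0.06]
t18.15 sp0.498 w0.4936 lag-0.0044 Fy0.03 Fx-4.10 Fz10.84 tau[ 0.    0.81 -0.01]
```

```bash
set -e
python3 -m pendant '[{"translation":[0,0,0],"rotation":[0,0,0]},{"translation":[0,0,0],"rotation":[0,0,0]}]' 0.492 >/dev/null; python3 chk.py 0.492 0.015 
python3 -m pendant '[{"translation":[0,0,0],"rotation":[0,0,0]},{"translation":[0,0,0],"rotation":[0,0,0]}]' 0.486 >/dev/null; python3 chk.py 0.486 0.015 
python3 -m pendant '[{"translation":[0,0,0],"rotation":[0,0,0]},{"translation":[0,0,0],"rotation":[0,0,0]}]' 0.480 >/dev/null; python3 chk.py 0.480 0.015
```

```text
t18.40 sp0.492 w0.4953 lag0.0033 Fy-1.60 Fx-3.96 Fz12.05 tau[-0.04  0.8  -0.01]
t18.65 sp0.486 w0.4888 lag0.0028 Fy-1.38 Fx-5.41 Fz11.40 tau[-0.07  0.84 -0.02]
t18.90 sp0.480 w0.4812 lag0.0012 Fy-1.29 Fx-4.51 Fz12.35 tau[-0.06  0.92 -0.  ]
```

```bash
set -e
python3 -m pendant '[{"translation":[0,0,0],"rotation":[0,0,0]},{"translation":[0,0,0],"rotation":[0,0,0]}]' 0.474 >/dev/null; python3 chk.py 0.474 0.015 
python3 -m pendant '[{"translation":[0,0,0],"rotation":[0,0,0]},{"translation":[0,0,0],"rotation":[0,0,0]}]' 0.468 >/dev/null; python3 chk.py 0.468 0.015
```

```text
t19.15 sp0.474 w0.4775 lag0.0035 Fy-0.63 Fx-4.83 Fz13.47 tau[-0.08  0.94 -0.06]
t19.40 sp0.468 w0.4691 lag0.0011 Fy-0.50 Fx-5.28 Fz13.55 tau[-0.05  0.99  0.03]
```

```bash
python3 - <<'E'
from h import *
w=env.camera('wrist');np.save('w5.npy',w);m=env.camera_model('wrist')
P=np.array([[.64,-.07,.072],[.563,-.055,.03]]);print(fproj(m,P))
save(w,'w5.png',sc=1.4)
E
```

```text
[[271.2103466  472.61760605]
 [278.9212631  292.44104629]]
```

```bash
set -e
python3 -m pendant '[{"translation":[0,0,0],"rotation":[0,0,0]},{"translation":[0,0,0],"rotation":[0,0,0]}]' 0.464 >/dev/null; python3 chk.py 0.464 0.015 
python3 -m pendant '[{"translation":[0,0,0],"rotation":[0,0,0]},{"translation":[0,0,0],"rotation":[0,0,0]}]' 0.460 >/dev/null; python3 chk.py 0.460 0.015
python3 -m pendant '[{"translation":[0,0,0],"rotation":[0,0,0]},{"translation":[0,0,0],"rotation":[0,0,0]}]' 0.456 >/dev/null; python3 chk.py 0.456 0.015
```

```text
t19.70 sp0.464 w0.4664 lag0.0024 Fy-1.06 Fx-5.47 Fz14.22 tau[0.   0.99 0.02]
t19.95 sp0.460 w0.4591 lag-0.0009 Fy-0.72 Fx-2.46 Fz9.87 tau[-0.04  0.67 -0.06]
t20.20 sp0.456 w0.4577 lag0.0017 Fy-0.74 Fx-0.67 Fz2.35 tau[-0.13  0.19 -0.05]
```

The force rose to 14 N and then fell to 2 N between openings 0.460 and 0.456, so the cover clicked. I'll hold briefly, open and retreat.

```bash
python3 -m pendant '[{"translation":[0,0,0],"rotation":[0,0,0]},{"translation":[0,0,0],"rotation":[0,0,0]},{"translation":[0,0,0],"rotation":[0,0,0]}]' >/dev/null; python3 chk.py 0.456
python3 -m pendant '[{"translation":[0,0,0],"rotation":[0,0,0]},{"translation":[0,0,0],"rotation":[0,0,0]},{"translation":[0,0,0],"rotation":[0,0,0]}]' 0.65 >/dev/null; python3 chk.py 0.65
python3 -m pendant '[{"translation":[0,0,0],"rotation":[0,0,0]},{"translation":[0,0,0],"rotation":[0,0,0]},{"translation":[0,0,0],"rotation":[0,0,0]},{"translation":[0,0,0],"rotation":[0,0,0]}]' 1
python3 -m pendant '[{"translation":[0,0,20],"rotation":[0,0,0]},{"translation":[0,0,70],"rotation":[0,0,0]},{"translation":[0,0,130],"rotation":[0,0,0]},{"translation":[30,-2,190],"rotation":[0,0,0]},{"translation":[60,-4,220],"rotation":[0,0,0]},{"translation":[90,-8,220],"rotation":[0,0,0]},{"translation":[120,-12,220],"rotation":[0,0,0]},{"translation":[150,-17,220],"rotation":[0,0,0]},{"translation":[150,-17,220],"rotation":[0,0,0]},{"translation":[150,-17,220],"rotation":[0,0,0]}]'
python3 - <<'E'
from h import *
m=env.camera_model('wrist');w=env.camera('wrist');np.savez('w6m.npz',**m);np.save('w6.npy',w)
print(fproj(m,[.642,-.068,.05]))
save(w,'w6.png',(150,60,410,260),3)
E
```

```text
t20.57 sp0.456 w0.4586 lag0.0026 Fy-1.32 Fx-0.61 Fz2.02 tau[-0.19  0.1  -0.01]
t20.95 sp0.650 w0.6528 lag0.0028 Fy-1.10 Fx1.35 Fz-1.78 tau[-0.12 -0.07 -0.01]
t: 21.45
tool_pos: [0.5621, -0.0542, 0.0044]
eef_rot: [0.052, 0.705, -0.052, 0.705]
ft_force: [-0.5, 0.1, -0.7]
grip_width: 0.999
t: 22.7
tool_pos: [0.7112, -0.0712, 0.2239]
eef_rot: [0.052, 0.706, -0.052, 0.705]
ft_force: [-0.4, 0.9, 0.9]
grip_width: 1.0
[[273.40148562 116.67323318]]
```

View pics/w6.png

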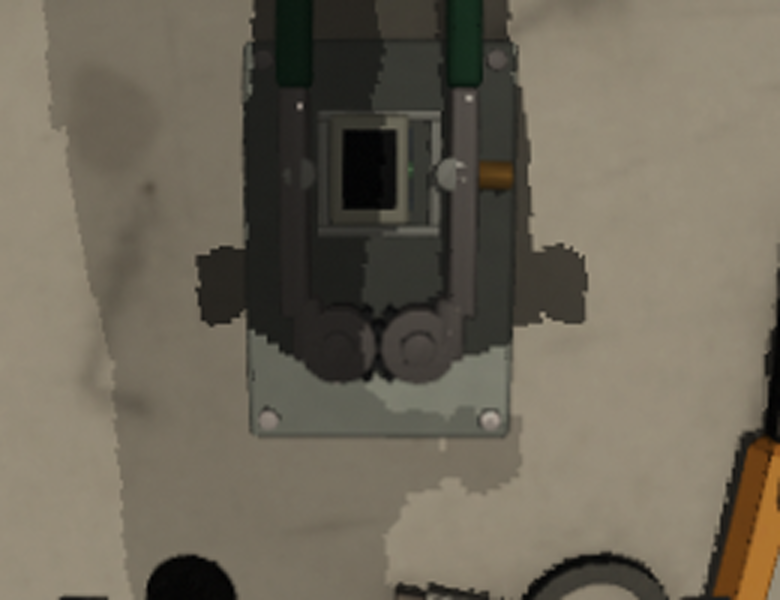

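The handles are open and the housing is upright in the pocket, about 3–4 mm off the midline. No blue edge protrudes any more, so the cover is home. I'm handing in.

```bash
python3 -c "
from station import env
print(env.sense()['t']);print(env.close_job())"
```

```text
22.75
the job is handed in; nothing more can be done
None
```

The job is handed in at 22.75 s of simulated time. As far as my checks can tell it was done as asked, but no verdict was reported.

- **Placing:** I took the larger white housing by its ±x faces and stood it in the pocket of the grey press, with the cover towards the left jaw. After release, the wrist camera showed it upright with the cover still loose.
- **Squeezing:** I closed the fingers on both handles in small steps. The vertical force on the tool, used as a stand-in for squeeze force, rose to about 14 N. It then fell to about 2 N at an opening of 0.46. I took that as the click, stopped, held for about 0.4 s and let go.
- **Last wrist picture:** The handles are sprung open and the housing is upright, about 3–4 mm off the pocket's midline (the limit is 10 mm). The blue cover no longer stands out.

**Not measured directly:**
- Cover travel and hinge angle were judged from pictures and force only.
- The opening reading gave no usable force signal during the squeeze: it scattered by about ±0.005 and did not lag the setpoint.
- The top and wrist cameras disagreed by about 2 mm, so I relied on the wrist camera.

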